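# Set the spice grinder in the booth cabinet

### The job

Pull the tray out of the small steel cabinet all the way to its stop and leave it out. Then screw the knurled brass nut on top of the grinder down clockwise until it bottoms out, and back it off a quarter turn to set the grind. Finish while still gripping the nut there, holding it still, and leave the food and containers around undisturbed.

Things in the scene. Friction and masses are not known exactly. Their poses are not given: they have to be found in the camera images.
- cabinet_front (a point): Middle of the front edge of the top of the small low stainless cabinet fixed on the table (260 mm deep, 250 wide, 130 high, one pull-out tray). Axes: x points into the cabinet, away from the robot, so the front faces -x; y along the front; z up. Two tins, 50 mm high, are fixed on the rear third of its top.
- tray (a joint): The pull-out tray's slide: 0 closed, 0.17 m fully out at its stop; it slides straight along the cabinet's -x (towards the robot). Needs about 3 N, plus 8 N per m/s, and stays where it is left. Its steel front panel is 246 mm wide and rises to 117 mm above the table.
- tray_handle (a point): Middle of the dark horizontal handle bar on the tray's front panel: a round bar about 10 mm thick, 120 mm long along the tray's y, its centre 35 mm in front of the panel and 99 mm above the table. Axes parallel to the cabinet's. It moves with the tray.
- nut: Round knurled brass nut on the threaded stud on top of the grinder in the tray: 44 mm diameter, 24 mm high; inside the cabinet while the tray is closed. Origin: centre of its underside, on its axis, 75 mm above the table when bottomed, 4 mm a turn higher when unscrewed; z up. It lies 137 mm behind the handle bar and 30 mm to the tray's +y.
- nut_top (a point): Centre of the nut's top face, 24 mm above its origin; turns with the nut. A small raised rib on the top, from 8 to 21 mm off the axis, points at the tray's front panel when the nut is bottomed, and to the tray's -y side after a quarter turn back.
- collar (a point): Axis of the grinder, at the top of the fixed collar that the nut bottoms on, 75 mm above the table. The collar has 32 mm diameter, 14 mm height; below it is the wider wooden grinder. All else in the tray (walls, four tins) ends below 68 mm above the table. Front panel 90 mm in front of the axis; with the tray out, the cabinet's front edge 80 mm behind it.
- nut_turn (a joint): Turn of the nut in rad: it grows as the nut is screwed down (clockwise seen from above), 4.4 is bottomed out (a hard stop), smaller is unscrewed, 0 is a stop too. It starts 1.8 to 3.5 rad short of bottomed. Turning takes about 0.1 N m; it stays where it is left. A quarter turn back from bottomed reads 2.83.
- slider_a: Small black-bun burger, 60 mm wide, 51 high, with a thin pick to 103 mm, on the wooden board at the left. Origin: centre of its underside. Bystander.
- slider_b: Same kind of burger on the board. Bystander.
- slider_c: Same kind of burger on the board. Bystander.
- bowl: Steel bowl, 140 mm across, 65 high, on the table at the right. Origin: centre of its underside. Bystander.
- sauce: Amber sauce bottle, 56 mm diameter, 140 high, on the table at the right. Origin: centre of its underside. Bystander.
- jar: Brown jar with a steel cap, 60 mm diameter, 75 high, on the table beside the cabinet, at its right. Origin: centre of its underside. Bystander.
- spoon: Spoon, 200 mm long, lying on the table at the left, near the robot. Bystander.

How it is judged:
By the outcome, as a careful person would: the job done as asked, in the order asked, and still so for the second after the job is handed in, while the arm keeps its last pose, push and grip.
It also fails if it takes over 61 s, if anything falls off the work surface, if the arm or the gripper's body presses on something with over 40 N, if the wrist force passes 120 N, or if a joint passes its speed limit or range.

### The arm

A 7-joint arm with a two-finger parallel gripper is mounted at the origin on the work surface. World frame = base frame: x ahead of the robot, y to its left, z up, the work surface at z = 0. Lengths are in m, angles in rad, forces in N, time in s.
With the tool pointing down it reaches from about 0.4 to 0.85 m from the base axis. Payload 10.4 kg.
Tool frame: the origin (TCP) lies on the centre line of the jaws, within the pads' length; the fingertips stand 17 mm ahead of it and the grasp point (between the pads) lies 2 mm behind it; z points along the fingers, y is the line along which they close (so a half turn about z gives the same grasp; the last joint's range is limited). The gripper opens to 85 mm and grips with 20 to 120 N. Pads are 22 mm wide; open, the fingers measure 114 mm over their backs; the gripper's body (76 mm by 85 mm) begins 54 mm behind the grasp point. The pads swing forward as they close: fully open they stand 13 mm farther back than shut.
Start: joints at [-1.284, 0.332, -0.065, 1.46, 0.022, 1.35, -0.088], TCP at [0.191, 0.595, 0.248] pointing down, gripper open.
Joint ranges: [-2.6, 2.6], [-0.5, 2.12], [-1.47, 1.34], [0.16, 2.42], [-1.27, 4.41], [0.06, 2.06], [-2.6, 2.6]. Speed limits (rad/s): [2.22, 2.22, 2.79, 2.79, 3.14, 3.14, 3.14].

### API

Orientations are given as a unit quaternion [x, y, z, w].
In Python, from workcell import sensors, imaging, order, spotter gives the robot as it stands. The module is installed in compiled form; this text tells all that it offers.
- The arm moves only by the shell command python3 -m inch 'ROWS' [FORCE]. ROWS is JSON, a list that holds one entry, the list of rows, each a list of 7 numbers: the shift along the tool's x, y, z in m, then the turn, a rotation vector about the tool's x, y, z in rad, then the closure, from -1 (fully open) to 1 (shut). In form: [[[x, y, z, ax, ay, az, hand], ...]]. A call has 1 to 10 rows; each row is the pose to reach, as a shift and turn from the pose commanded when the call began, along the tool's axes at that moment; what a row does not reach only later rows make up. A row lasts 1/10 s, in which the tool goes at most 50 mm and 8.59 degrees, less where a joint would pass 70% of its speed; a pose out of reach is approached as far as the arm can. A call with a gripper value outside its range is refused whole. The fingers move at their own pace and stop on an object; FORCE is the grip in N (left out, the last holds). Time passes only in rows, so rows that repeat a pose let the fingers close. It gives the time, the measured TCP pose, the force, the opening and the grip force at its end, in the units of the state.
- sensors.get_obs(): the state, without advancing time (a new reading comes with each control period).
- imaging.camera(name): name is "side" or "top" or "wrist"; returns the picture (400x640x3 uint8, blue, green, red); there is no depth.
- imaging.calibration(name): a dict with "mtx" (3x3 intrinsics, pixels), "D" ([k1, k2, p1, p2, k3] as OpenCV has them; the pictures are not rectified), "R" (3x3) and "t" (3): a world point X has camera coordinates R X + t; the wrist camera has in their place "tool_from_camera" (4x4, takes a point from camera to tool coordinates, whose origin is the TCP and whose axes are the flange's). Camera axes: x right, y down, z forward; pixel columns grow to the right and rows downward; lengths in m; the calibration is good to about 2 mm. A picture is of the moment at which its call begins: read the wrist's pose just before it. calibration takes no time and is no camera call.
- order.hand_in(): hands the job in; it is judged then, once.
Trained networks look in the newest picture that a camera, given by its name, has taken for a name from the list of things; names that differ only in an ending like _2 or _b are one class to them, and where a whole thing is asked for, a point or a joint stands for the part that bears it (a point fixed in the world has none). Each returns a list of dicts, best first, with "conf" (0 to 1); they miss things now and then, are a little off and sometimes report something else, mostly with a low value. They report only what shows in the picture. A call takes as long as a camera call.
- spotter.look_for(label, camera): "pixel" ([column, row] in pixels, amid what is visible of it).
The state is a dict: "clock": time; "joint_pos": joint angles; "joint_velocities": joint speeds; "tau": joint torques, N m; "position": TCP position; "ee_rot": TCP orientation; "ft_force": force on the tool from outside, world axes, zero at the start; "torque": the same for the moment, N m; "grip_width": opening from 0.0 (shut) to 1.0 (fully open); "grasp_force": force on a finger pad.
Only numpy, scipy, OpenCV 4.12 (cv2) and the standard library are available. Lean on these libraries where they do the work, as an engineer would, in place of code of your own. Each camera call takes 0.05 s, during which the arm holds its last target. There are 200 camera calls.

## Working session

There is one attempt and no reset: what is moved stays moved. The work goes in short steps, Python scripts to look and compute and a shell command to move; the robot and the scene stay as the last step left them, time stands still between calls to the robot, and variables do not carry over. Pictures are saved under pics/ and viewed, at most 10 in all, crops included, and the job is handed in when it is done.

```bash
mkdir -p pics; cat > h.py <<'E'
import numpy as np, cv2
from scipy.spatial.transform import Rotation as Ro
from workcell import sensors, imaging, order, spotter
def cam(n):
    c=imaging.calibration(n); K=np.array(c["mtx"],float); D=np.array(c["D"],float)
    if n=="wrist":
        o=sensors.get_obs(); T=np.eye(4); T[:3,:3]=Ro.from_quat(o["ee_rot"]).as_matrix(); T[:3,3]=o["position"]
        M=np.linalg.inv(T@np.array(c["tool_from_camera"])); return K,D,M[:3,:3],M[:3,3]
    return K,D,np.array(c["R"],float),np.array(c["t"],float)
def ray(C,p):
    K,D,R,t=C; u=cv2.undistortPoints(np.array([[p]],float),K,D)[0,0]
    d=R.T@np.array([u[0],u[1],1]); return -R.T@t,d/np.linalg.norm(d)
def tri(obs):
    A=np.zeros((3,3));b=np.zeros(3);P=[]
    for C,p in obs:
        o,d=ray(C,p);M=np.eye(3)-np.outer(d,d);A+=M;b+=M@o;P.append(M)
    x=np.linalg.solve(A,b); r=[np.linalg.norm(M@(x-ray(C,p)[0])) for M,(C,p) in zip(P,obs)]
    return x,r
def atz(C,p,z):
    o,d=ray(C,p); return o+d*(z-o[2])/d[2]
def proj(C,X):
    K,D,R,t=C; return cv2.projectPoints(np.array(X,float).reshape(-1,1,3),cv2.Rodrigues(R)[0],t,K,D)[0].reshape(-1,2)
E
python3 - <<'E'
from h import *
o=sensors.get_obs(); print({k:np.round(v,3) for k,v in o.items()})
for n in ("side","top","wrist"):
    C=cam(n); print(n, "center",np.round(-C[2].T@C[3],3))
    cv2.imwrite(f"pics/{n}0.png",imaging.camera(n))
    for l in ("tray_handle","cabinet_front","jar","nut","bowl","sauce","spoon"):
        print(l,[(np.round(d["pixel"],1).tolist(),round(d["conf"],2)) for d in spotter.look_for(l,n)[:2]])
E
```

```text
{'clock': np.float64(0.0), 'joint_pos': array([-1.284,  0.333, -0.065,  1.461,  0.022,  1.35 , -0.089]), 'joint_velocities': array([ 0.001,  0.001, -0.   ,  0.   , -0.001, -0.001,  0.001]), 'tau': array([-0.0000e+00, -6.2545e+01,  4.9000e-02, -3.9161e+01,  1.6000e-02,
        1.0000e-02, -0.0000e+00]), 'position': array([0.19 , 0.595, 0.248]), 'ee_rot': array([ 0.154,  0.988, -0.001, -0.   ]), 'ft_force': array([ 0.268, -0.39 , -0.5  ]), 'torque': array([-0.02 , -0.03 , -0.017]), 'grasp_force': np.float64(0.0), 'grip_width': np.float64(1.003)}
side center [ 0.225 -1.158  0.814]
tray_handle [([351.4, 208.9], 0.56)]
cabinet_front [([387.0, 204.8], 0.6)]
jar [([399.7, 268.7], 0.74)]
nut [([275.8, 157.5], 0.54)]
bowl [([309.4, 319.4], 0.78)]
sauce [([406.7, 303.9], 0.56), ([279.0, 174.1], 0.2)]
spoon [([246.3, 188.9], 0.78)]
top center [0.353 0.053 1.132]
tray_handle [([324.3, 161.2], 0.67)]
cabinet_front [([320.2, 117.2], 0.68)]
jar [([418.0, 146.1], 0.93)]
nut []
bowl [([473.5, 249.4], 0.56), ([183.0, 217.1], 0.41)]
sauce [([472.8, 161.7], 0.91)]
spoon [([193.0, 286.7], 0.69)]
wrist center [0.127 0.616 0.373]
tray_handle []
cabinet_front []
jar []
nut []
bowl []
sauce []
spoon [([146.0, 269.3], 0.7)]
```

View pics/top0.png

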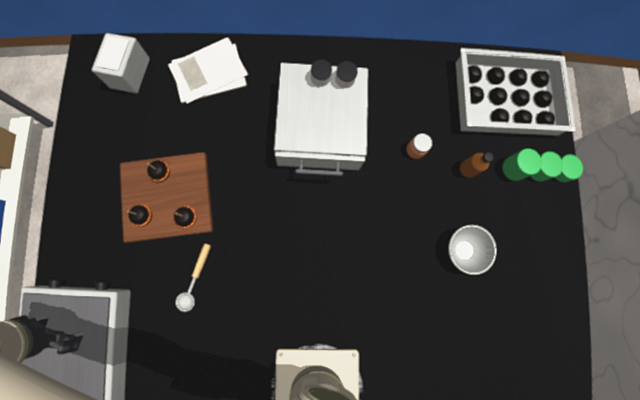

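View pics/side0.png

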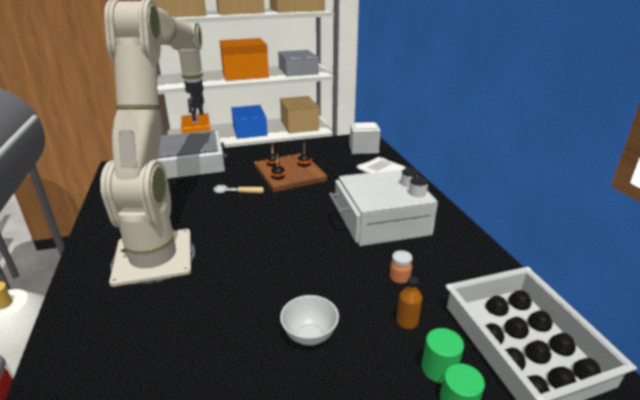

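```bash
python3 - <<'E'
from h import *
T,S=cam("top"),cam("side")
print("handle",tri([(T,(324.3,161.2)),(S,(351.4,208.9))]))
print("handle top z.099",atz(T,(324.3,161.2),.099)); print("cab front z.13",atz(T,(320.2,117.2),.13))
for n,p,z in (("jar",(418,146),.075),("bowl",(473.5,249.4),.05),("sauce",(473,162),.14),("spoon",(193,287),0)): print(n,atz(T,p,z))
E
```

```text
handle (array([ 0.6541113 , -0.01121194,  0.07388647]), [np.float64(0.007776127891728541), np.float64(0.007776127891728496)])
handle top z.099 [ 0.6392343  -0.00817398  0.099     ]
cab front z.13 [0.75664531 0.00635339 0.13      ]
jar [ 0.69962918 -0.28356523  0.075     ]
bowl [ 0.40232316 -0.44655073  0.05      ]
sauce [ 0.63782356 -0.41744418  0.14      ]
spoon [0.28286267 0.3612404  0.        ]
```

The top view shows the cabinet with its front edge from (275,154) to (366,158) and the dark handle bar from about (297,170) to (342,173). The network's point was about 10 px off. In the side view the handle is at the cabinet's left edge, around (345,212), and the tray is closed. Next I'll move the wrist camera over the handle.

```bash
R='[-0.59,-0.50,-0.05,0,0,1.28,-1]'; python3 -m inch '[[[-0.59,-0.50,-0.05,0,0,1.28,-1],[-0.59,-0.50,-0.05,0,0,1.28,-1],[-0.59,-0.50,-0.05,0,0,1.28,-1],[-0.59,-0.50,-0.05,0,0,1.28,-1],[-0.59,-0.50,-0.05,0,0,1.28,-1],[-0.59,-0.50,-0.05,0,0,1.28,-1],[-0.59,-0.50,-0.05,0,0,1.28,-1],[-0.59,-0.50,-0.05,0,0,1.28,-1],[-0.59,-0.50,-0.05,0,0,1.28,-1],[-0.59,-0.50,-0.05,0,0,1.28,-1]]]'
cat >> h.py <<'E'
def goal(P,yaw):  # tool shift and turn to put the TCP at P pointing down, tool x at yaw (deg)
    o=sensors.get_obs(); R=Ro.from_quat(o["ee_rot"]); a=np.radians(yaw)
    x=np.array([np.cos(a),np.sin(a),0]); z=np.array([0,0,-1.]); G=Ro.from_matrix(np.c_[x,np.cross(z,x),z])
    X=R.as_matrix()[:,0]
    print("t",round(o["clock"],2),"pos",np.round(o["position"],4),"yaw",round(np.degrees(np.arctan2(X[1],X[0])),2),"j",np.round(o["joint_pos"],2))
    print("shift",np.round(R.inv().apply(np.array(P)-o["position"]),4),"turn",np.round((R.inv()*G).as_rotvec(),4))
E
python3 - <<'E'
from h import *
T=cam("top")
a=atz(T,(275,154),.13);b=atz(T,(366,158),.13);print(a,b,np.degrees(np.arctan2(*(a-b)[:2])))
a=atz(T,(297,170),.099);b=atz(T,(342,173),.099);print(a,b,(a+b)/2,np.degrees(np.arctan2(*(a-b)[:2])))
goal((.6,-.06,.3),88)
E
```

```text
clock: 2.2
position: [0.4554, 0.17, 0.2811]
ee_rot: [0.715, 0.699, 0.001, -0.0]
ft_force: [1.3, 0.0, 0.9]
grip_width: 0.999
grasp_force: 0.0
[0.64748213 0.12741212 0.13      ] [ 0.64276181 -0.12006688  0.13      ] 1.092704826589866
[0.61209483 0.06725849 0.099     ] [ 0.60664051 -0.05778244  0.099     ] [0.60936767 0.00473802 0.099     ] 2.4976782118336347
t 2.2 pos [0.4554 0.17   0.2811] yaw 88.74 j [-0.84 -0.01  0.39  1.78  0.    1.37 -0.47]
shift [-0.2268  0.1496 -0.019 ] turn [ 0.0006 -0.0009  0.013 ]
```

```bash
python3 -m inch '[[[-0.227,0.15,-0.02,0,0,0.013,-1],[-0.227,0.15,-0.02,0,0,0.013,-1],[-0.227,0.15,-0.02,0,0,0.013,-1],[-0.227,0.15,-0.02,0,0,0.013,-1],[-0.227,0.15,-0.02,0,0,0.013,-1],[-0.227,0.15,-0.02,0,0,0.013,-1],[-0.227,0.15,-0.02,0,0,0.013,-1],[-0.227,0.15,-0.02,0,0,0.013,-1]]]'
python3 - <<'E'
from h import *
C=cam("wrist"); print(-C[2].T@C[3],C[2]); I=imaging.camera("wrist"); cv2.imwrite("pics/w1.png",I)
for l in ("tray_handle","cabinet_front"): print(l,spotter.look_for(l,"wrist"))
print(proj(C,[[.609,.005,.099],[.612,.067,.099],[.607,-.058,.099]]))
goal((.6,-.06,.3),88)
E
```

```text
clock: 3.0
position: [0.6003, -0.0579, 0.3003]
ee_rot: [0.719, 0.695, -0.0, -0.0]
ft_force: [-0.3, 0.6, 0.1]
grip_width: 0.998
grasp_force: 0.0
[0.60399966 0.01001761 0.42537078] [[ 9.99418807e-01 -3.40888368e-02 -1.32331062e-05]
 [-3.28312828e-02 -9.62654076e-01  2.68736370e-01]
 [-9.17364916e-03 -2.68579748e-01 -9.63213768e-01]]
tray_handle [{'pixel': [355.9, 109.5], 'conf': 0.63}]
cabinet_front [{'pixel': [491.1, 123.6], 'conf': 0.63}]
[[319.28670481 112.26795042]
 [320.61545443  38.1116298 ]
 [319.1575102  180.30030561]]
t 3.15 pos [ 0.6001 -0.0563  0.3006] yaw 88.28 j [-0.49  0.29  0.63  1.47 -0.17  1.44  0.12]
shift [-0.0037 -0.      0.0006] turn [-0.0001 -0.0009  0.005 ]
```

View pics/w1.png

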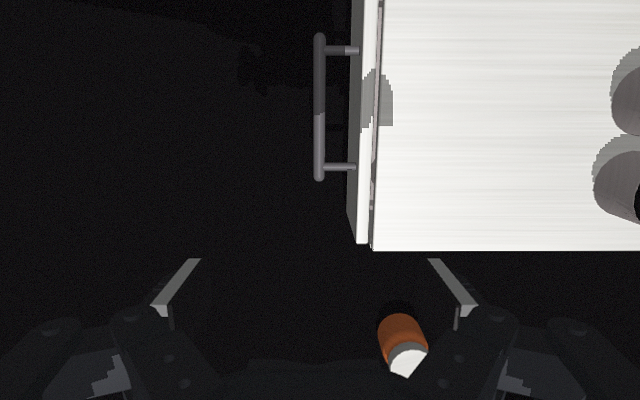

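The wrist view shows the bar from (319,33) to (319,182), which agrees with the projection of the top-view estimate. The panel's top edge is at columns 350–378, and the jar is well clear at (405,345).

```bash
python3 - <<'E'
from h import *
C=cam("wrist");T=cam("top")
a,b=[atz(C,p,.099) for p in ((319.5,33),(319,182))];print(a,b,(a+b)/2,np.linalg.norm(a-b),np.degrees(np.arctan2(*(b-a)[1::-1])))
for w,t in (((319.5,37),(297,170)),((319,178),(342,173))): print(tri([(C,w),(T,t)]))
a,b=[atz(C,p,.13) for p in ((381,0),(371,250))];print("cab front",a,b,np.degrees(np.arctan2(*(a-b)[1::-1])))
E
```

```text
[0.6107036 0.0729228 0.099    ] [ 0.60670328 -0.05796901  0.099     ] [0.60870344 0.00747689 0.099     ] 0.13095292679260537 -91.75053177278045
(array([0.61008112, 0.06758703, 0.1084519 ]), [np.float64(0.0005734985637128087), np.float64(0.0005734985637127337)])
(array([ 0.60747895, -0.05689357,  0.09280075]), [np.float64(0.0016639277350738706), np.float64(0.0016639277350737698)])
cab front [0.65755649 0.08885533 0.13      ] [ 0.65236772 -0.11649851  0.13      ] 88.55258844334713
```

```bash
python3 -m inch '[[[-0.062,0.011,0.12,0,0,0,0.3],[-0.062,0.011,0.12,0,0,0,0.3],[-0.062,0.011,0.12,0,0,0,0.3],[-0.062,0.011,0.12,0,0,0,0.3],[-0.062,0.011,0.12,0,0,0,0.3],[-0.062,0.011,0.12,0,0,0,0.3]]]'
python3 - <<'E'
from h import *
C=cam("wrist"); I=imaging.camera("wrist"); cv2.imwrite("pics/w2.png",I); print(sensors.get_obs()["grip_width"])
goal((.609,.006,.098),88.3)
E
```

```text
clock: 3.75
position: [0.6105, -0.1186, 0.1825]
ee_rot: [0.718, 0.696, 0.001, 0.001]
ft_force: [-0.2, 0.3, 0.4]
grip_width: 0.346
grasp_force: 0.0
0.34952263155737967
t 3.8 pos [ 0.6105 -0.1187  0.1826] yaw 88.28 j [-0.37  0.41  0.63  1.59 -0.26  1.22  0.28]
shift [ 0.1245 -0.0055  0.0847] turn [ 0.0031 -0.0008 -0.0003]
```

View pics/w2.png

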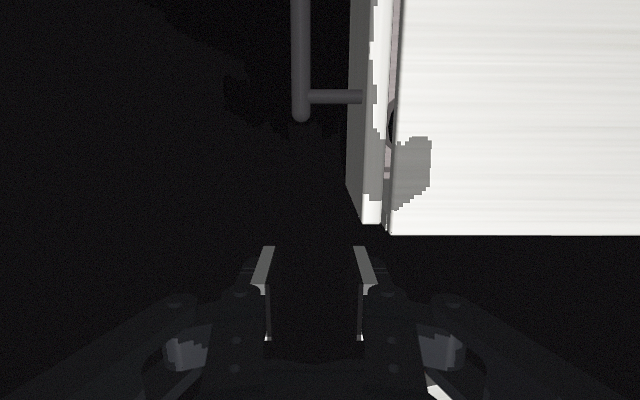

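I typed the wrong sign along tool x, so the hand moved to the right of the handle. It touched nothing. The view shows the bar's end at (301,118), which gives a second view for height. I'll move over the handle now.

```bash
python3 -m inch '[[[0.062,-0.005,0,0,0,0,0.3],[0.125,-0.005,0,0,0,0,0.3],[0.125,-0.005,0,0,0,0,0.3],[0.125,-0.005,0.04,0,0,0,0.3],[0.125,-0.005,0.04,0,0,0,0.3],[0.125,-0.005,0.04,0,0,0,0.3]]]'
python3 - <<'E'
from h import *
K,D,R,t=cam("wrist")
# bar end seen from the two earlier wrist poses
def at(pos,q):
    c=imaging.calibration("wrist");T=np.eye(4);T[:3,:3]=Ro.from_quat(q).as_matrix();T[:3,3]=pos;M=np.linalg.inv(T@np.array(c["tool_from_camera"]));return K,D,M[:3,:3],M[:3,3]
A=at((.6001,-.0565,.3005),(.719,.695,0,0));B=at((.6105,-.1187,.1826),(.718,.696,.001,.001))
print("bar end",tri([(A,(319,179)),(B,(301,116))]))
goal((.609,.006,.098),88.3)
E
```

```text
clock: 4.4
position: [0.6084, 0.0048, 0.1417]
ee_rot: [0.718, 0.696, -0.0, 0.0]
ft_force: [0.3, -0.3, -0.5]
grip_width: 0.351
grasp_force: 0.0
bar end (array([ 0.6067566 , -0.05580583,  0.0970505 ]), [np.float64(5.5909116752899184e-06), np.float64(5.590911675228188e-06)])
t 4.4 pos [0.6084 0.0048 0.1417] yaw 88.16 j [-0.54  0.42  0.58  1.66 -0.25  1.14  0.07]
shift [0.0012 0.0005 0.0437] turn [ 0.0001  0.0002 -0.0025]
```

Bar height is confirmed at about 0.097. Next: descend and grip.

```bash
python3 -m inch '[[[0,0,0.02,0,0,0,0.3],[0,0,0.043,0,0,0,0.3],[0,0,0.043,0,0,0,0.3],[0,0,0.043,0,0,0,1],[0,0,0.043,0,0,0,1],[0,0,0.043,0,0,0,1],[0,0,0.043,0,0,0,1],[0,0,0.043,0,0,0,1]]]' 40
```

```text
clock: 5.2
position: [0.6089, 0.0042, 0.0994]
ee_rot: [0.719, 0.695, 0.001, 0.0]
ft_force: [-3.1, -0.4, 5.2]
grip_width: 0.115
grasp_force: 39.0
```

```bash
python3 -m inch '[[[0,-0.01,0,0,0,0,1],[0,-0.03,0,0,0,0,1],[0,-0.05,0,0,0,0,1],[0,-0.07,0,0,0,0,1],[0,-0.09,0,0,0,0,1],[0,-0.11,0,0,0,0,1],[0,-0.13,0,0,0,0,1],[0,-0.145,0,0,0,0,1],[0,-0.155,0,0,0,0,1],[0,-0.16,0,0,0,0,1]]]'; python3 -c "
from h import *
goal((.439,.009,.0985),88.3)"
```

```text
clock: 6.2
position: [0.4496, 0.0096, 0.0993]
ee_rot: [0.719, 0.695, 0.002, 0.001]
ft_force: [3.4, -4.2, 5.7]
grip_width: 0.11
grasp_force: 41.5
t 6.2 pos [0.4496 0.0096 0.0993] yaw 88.12 j [-0.69  0.09  0.6   2.11 -0.06  0.96 -0.09]
shift [-0.0009 -0.0106  0.0008] turn [ 0.0041 -0.0011 -0.0032]
```

```bash
python3 -m inch '[[[0,-0.004,0,0,0,0,1],[0,-0.008,0,0,0,0,1],[0,-0.011,0,0,0,0,1],[0,-0.013,0,0,0,0,1],[0,-0.013,0,0,0,0,1]]]'
```

```text
clock: 6.7
position: [0.4388, 0.01, 0.0994]
ee_rot: [0.719, 0.695, 0.003, 0.003]
ft_force: [12.7, -3.0, -2.8]
grip_width: 0.109
grasp_force: 40.7
```

```bash
python3 -m inch '[[[0,-0.002,0,0,0,0,1],[0,-0.004,0,0,0,0,1],[0,-0.004,0,0,0,0,1]]]'; python3 -m inch '[[[0,0.0035,0,0,0,0,1],[0,0.004,0,0,0,0,0.3],[0,0.004,0,0,0,0,0.3],[0,0.004,0,0,0,0,0.3],[0,0.004,-0.04,0,0,0,0.3],[0,0.004,-0.08,0,0,0,0.3],[0,0.004,-0.12,0,0,0,-1],[0,0.004,-0.16,0,0,0,-1],[0,0.004,-0.16,0,0,0,-1],[0,0.004,-0.16,0,0,0,-1]]]'; python3 - <<'E'
from h import *
# nut estimate: handle + 137 behind +30 to +y (yaw -1.7)
a=np.radians(-1.7);x=np.array([np.cos(a),np.sin(a)]);y=np.array([-x[1],x[0]]);n=np.array([.4385,.0105])+.137*x+.03*y;print("nut est",n)
C=cam("wrist");I=imaging.camera("wrist");cv2.imwrite("pics/w3.png",I)
for l in ("nut","nut_top"): print(l,spotter.look_for(l,"wrist"))
print(proj(C,[[*n,.1]]))
goal((n[0],n[1]-.07,.22),88.3)
E
```

```text
clock: 7.0
position: [0.4386, 0.01, 0.0997]
ee_rot: [0.719, 0.695, 0.006, 0.006]
ft_force: [37.7, -3.3, -30.7]
grip_width: 0.11
grasp_force: 39.0
clock: 8.0
position: [0.4355, 0.0106, 0.258]
ee_rot: [0.718, 0.696, 0.001, 0.0]
ft_force: [0.1, -0.0, -0.3]
grip_width: 0.987
grasp_force: 0.0
nut est [0.57632969 0.03642252]
nut [{'pixel': [476.9, 151.6], 'conf': 0.6}]
nut_top [{'pixel': [476.2, 153.8], 'conf': 0.88}]
[[482.79518859 154.95037902]]
t 8.15 pos [0.4347 0.0104 0.2563] yaw 88.17 j [-0.73 -0.15  0.55  1.94  0.08  1.33 -0.23]
shift [-0.0394  0.143   0.0361] turn [-0.0021  0.0006 -0.0023]
```

View pics/w3.png

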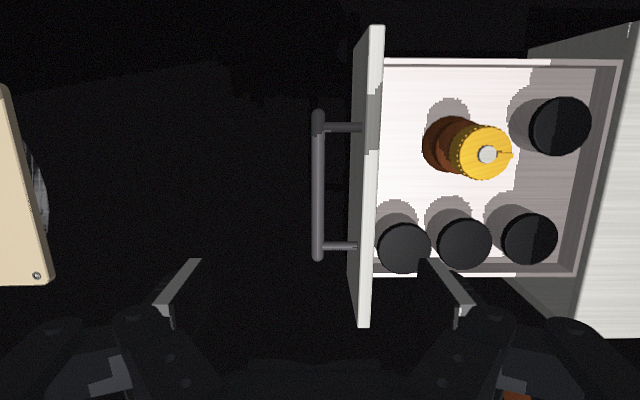

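The tray is hard on its stop: handle travel was 0.170 m, and the force rose with no further movement. The nut is at (484,153) with its rib at (506,154), pointing away from the front panel, so about π short of bottomed. I'll pre-rotate the wrist backwards for one continuous turn and take a second view.

```bash
python3 -m inch '[[[0.008,0.046,0.009,0,0,-0.14,-1],[0.016,0.092,0.018,0,0,-0.28,-1],[0.024,0.138,0.027,0,0,-0.42,-1],[0.032,0.184,0.036,0,0,-0.56,-1],[0.032,0.184,0.036,0,0,-0.7,-1],[0.032,0.184,0.036,0,0,-0.84,-1],[0.032,0.184,0.036,0,0,-0.98,-1],[0.032,0.184,0.036,0,0,-1.12,-1],[0.032,0.184,0.036,0,0,-1.26,-1],[0.032,0.184,0.036,0,0,-1.4,-1]]]'; python3 -m inch '[[[0,0,0,0,0,-0.14,-1],[0,0,0,0,0,-0.28,-1],[0,0,0,0,0,-0.3,-1],[0,0,0,0,0,-0.3,-1]]]'; python3 - <<'E'
from h import *
C=cam("wrist");I=imaging.camera("wrist");cv2.imwrite("pics/w4.png",I)
for l in ("nut","nut_top"): print(l,spotter.look_for(l,"wrist"))
print(proj(C,[[.5763,.0364,.1]]))
K,D=C[:2]
c=imaging.calibration("wrist");T=np.eye(4);T[:3,:3]=Ro.from_quat((.718,.696,.001,0)).as_matrix();T[:3,3]=(.435,.0104,.2565);M=np.linalg.inv(T@np.array(c["tool_from_camera"]))
np.savez("A.npz",R=M[:3,:3],t=M[:3,3])
goal((.5763,.0364,.12),185)
E
```

```text
clock: 9.15
position: [0.6198, 0.0364, 0.2199]
ee_rot: [0.099, 0.995, -0.0, -0.001]
ft_force: [-0.1, 0.2, -0.6]
grip_width: 0.995
grasp_force: 0.0
clock: 9.55
position: [0.62, 0.0364, 0.2206]
ee_rot: [-0.047, 0.999, -0.0, -0.001]
ft_force: [0.2, 0.7, 0.3]
grip_width: 1.0
grasp_force: 0.0
nut [{'pixel': [318.9, 136.6], 'conf': 0.8}]
nut_top [{'pixel': [319.4, 136.8], 'conf': 0.81}, {'pixel': [286.8, 181.0], 'conf': 0.32}]
[[319.87939761 141.21749451]]
t 9.7 pos [0.6203 0.0366 0.2212] yaw -174.58 j [-0.48  0.35  0.44  1.53 -0.15  1.29  1.65]
shift [0.0437 0.004  0.1012] turn [-0.     -0.0006  0.0073]
```

View pics/w4.png

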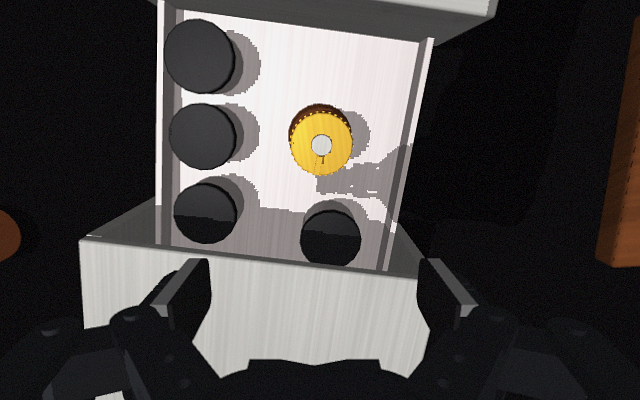

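The nut is at (321,144) with its rib pointing down the image, at (323,160). Turning counter-clockwise raised j7 to 1.65, so there is room for a clockwise sweep of more than 4 rad.

```bash
python3 - <<'E'
from h import *
C=cam("wrist");z=np.load("A.npz");A=(C[0],C[1],z["R"],z["t"])
n,r=tri([(A,(485,153.5)),(C,(321,143.5))]);print(n,r)
print(tri([(A,(487.5,154)),(C,(321,145.5))]))
a,b=[atz(C,p,.101) for p in ((321,145),(323.5,163))];v=(b-a)[:2];print("rib dir deg",np.degrees(np.arctan2(v[1],v[0])),np.linalg.norm(v),a)
a,b=[atz(A,p,.101) for p in ((487,154),(510,154.5))];v=(b-a)[:2];print("rib dir deg",np.degrees(np.arctan2(v[1],v[0])),np.linalg.norm(v),a)
print("circle ctr z.1",atz(C,(321,143.5),.1),atz(A,(485,153.5),.1))
goal((.5765,.0364,.094),185.4)
E
```

```text
[0.57826693 0.03658178 0.0944365 ] [np.float64(0.0012150170634982974), np.float64(0.0012150170634982762)]
(array([0.57940277, 0.03653336, 0.09655822]), [np.float64(0.0013518701046122022), np.float64(0.0013518701046120922)])
rib dir deg 13.627462226230296 0.012805379718276319 [0.57915599 0.03759444 0.101     ]
rib dir deg -2.971859687416407 0.018865262383729466 [0.57617997 0.03597817 0.101     ]
circle ctr z.1 [0.57821914 0.03752219 0.1       ] [0.57500032 0.03628934 0.1       ]
t 9.7 pos [0.6203 0.0366 0.2212] yaw -174.58 j [-0.48  0.35  0.44  1.53 -0.15  1.29  1.65]
shift [0.0435 0.004  0.1272] turn [-0.     -0.0006  0.0004]
```

```bash
python3 -m inch '[[[0.0431,0.0043,0.03,0,0,0,-1],[0.0431,0.0043,0.07,0,0,0,-1],[0.0431,0.0043,0.1,0,0,0,-1],[0.0431,0.0043,0.12,0,0,0,-1],[0.0431,0.0043,0.127,0,0,0,-1],[0.0431,0.0043,0.127,0,0,0,-1]]]'; python3 -c "
from h import *
cv2.imwrite('pics/w5.png',imaging.camera('wrist'))
goal((.577,.0368,.094),185.4)"
```

```text
clock: 10.3
position: [0.5767, 0.0367, 0.094]
ee_rot: [-0.048, 0.999, -0.0, -0.001]
ft_force: [1.0, 0.2, 0.6]
grip_width: 1.003
grasp_force: 0.0
t 10.35 pos [0.5774 0.0367 0.0951] yaw -174.48 j [-0.48  0.38  0.41  1.78 -0.18  1.02  1.66]
shift [0.0004 0.0002 0.0011] turn [-0.0001  0.0004  0.0021]
```

View pics/w5.png

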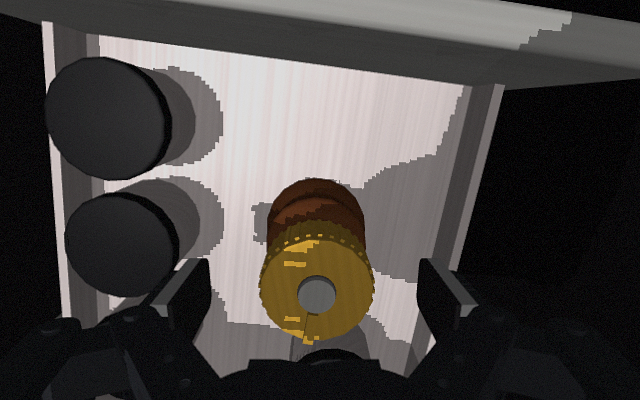

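The nut is centred between the pads: nut centre at column 317, pad tips at about 200 and 430. Next: close and begin turning clockwise.

```bash
python3 -m inch '[[[0,0,0,0,0,0,1],[0,0,0,0,0,0,1],[0,0,0,0,0,0,1],[0,0,0,0,0,0,1],[0,0,0,0,0,0,1]]]' 50; python3 -c "
from h import *
o=sensors.get_obs();print(o['torque'])
goal((.577,.0368,.094),185.4)"; python3 -m inch '[[[0,0,0,0,0,0.1,1],[0,0,0,0,0,0.2,1],[0,0,0,0,0,0.32,1],[0,0,0,0,0,0.44,1],[0,0,0.0004,0,0,0.56,1],[0,0,0.0004,0,0,0.68,1],[0,0,0.0005,0,0,0.8,1],[0,0,0.0006,0,0,0.92,1],[0,0,0.0006,0,0,1.0,1],[0,0,0.0007,0,0,1.0,1]]]';  python3 -c "
from h import *
o=sensors.get_obs();print(o['torque'])
goal((.577,.0368,.0935),185.4)"
```

```text
clock: 10.85
position: [0.5779, 0.0377, 0.0959]
ee_rot: [-0.049, 0.999, 0.001, 0.001]
ft_force: [-1.1, 1.7, 7.6]
grip_width: 0.494
grasp_force: 50.0
[ 0.62498417  0.33373448 -0.01356197]
t 10.85 pos [0.5779 0.0377 0.0959] yaw -174.4 j [-0.48  0.38  0.41  1.78 -0.18  1.02  1.66]
shift [ 0.001  -0.0008  0.0019] turn [0.0015 0.0021 0.0034]
clock: 11.85
position: [0.5777, 0.0372, 0.0952]
ee_rot: [0.437, 0.899, 0.001, 0.0]
ft_force: [-2.6, 0.5, 9.9]
grip_width: 0.496
grasp_force: 50.4
[ 0.19607572  0.62368911 -0.05007885]
t 11.85 pos [0.5777 0.0372 0.0952] yaw 128.12 j [-0.63  0.41  0.6   1.79 -0.27  1.03  0.73]
shift [ 0.0001 -0.0009  0.0017] turn [ 0.0017  0.001  -0.9997]
```

```bash
python3 -m inch '[[[0,0,0,0,0,0.1,1],[0,0,0,0,0,0.22,1],[0,0,0,0,0,0.34,1],[0,0,0.0004,0,0,0.46,1],[0,0,0.0005,0,0,0.58,1],[0,0,0.0006,0,0,0.7,1],[0,0,0.0007,0,0,0.82,1],[0,0,0.0007,0,0,0.94,1],[0,0,0.0007,0,0,1.06,1],[0,0,0.0008,0,0,1.18,1]]]'; python3 -m inch '[[[0,0,0,0,0,0.1,1],[0,0,0,0,0,0.2,1],[0,0,0,0,0,0.3,1],[0,0,0.0004,0,0,0.4,1],[0,0,0.0004,0,0,0.5,1],[0,0,0.0005,0,0,0.6,1],[0,0,0.0005,0,0,0.7,1],[0,0,0.0005,0,0,0.7,1]]]';  python3 -c "
from h import *
o=sensors.get_obs();print(o['torque'])
cv2.imwrite('pics/w6.png',imaging.camera('wrist'))
goal((.577,.0368,.0935),0)"
```

```text
clock: 12.85
position: [0.5778, 0.0371, 0.0945]
ee_rot: [0.864, 0.503, 0.001, -0.0]
ft_force: [-2.3, 0.6, 9.3]
grip_width: 0.498
grasp_force: 50.4
clock: 13.65
position: [0.578, 0.0374, 0.094]
ee_rot: [0.984, 0.177, 0.001, -0.0]
ft_force: [-2.3, 1.5, 11.8]
grip_width: 0.493
grasp_force: 50.7
[ 0.33172783  0.56955063 -0.08847644]
t 13.7 pos [0.578  0.0373 0.094 ] yaw 20.53 j [-0.92  0.56  1.    1.8  -0.53  1.08 -0.94]
shift [-0.0012  0.0001  0.0005] turn [-0.0009 -0.002   0.3584]
```

View pics/w6.png

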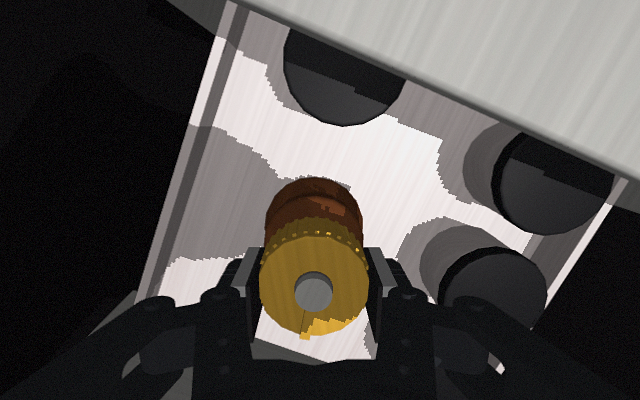

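The rib has kept its place relative to the pads (line at about (304,318)), so the nut is turning with the grip. I'll go slower towards the stop.

```bash
python3 -m inch '[[[0,0,0,0,0,0.06,1],[0,0,0,0,0,0.12,1],[0,0,0.0001,0,0,0.18,1],[0,0,0.0001,0,0,0.18,1]]]';  python3 -c "
from h import *
o=sensors.get_obs();print(o['torque'])
goal((.577,.0368,.0935),0)"; python3 -m inch '[[[0,0,0,0,0,0.04,1],[0,0,0,0,0,0.08,1],[0,0,0,0,0,0.08,1]]]';  python3 -c "
from h import *
o=sensors.get_obs();print(o['torque'])
goal((.577,.0368,.0935),0)"
```

```text
clock: 14.1
position: [0.578, 0.0374, 0.0939]
ee_rot: [0.996, 0.089, 0.001, -0.001]
ft_force: [-3.0, 1.2, 11.4]
grip_width: 0.496
grasp_force: 50.6
[ 0.32495072  0.62827049 -0.04240758]
t 14.1 pos [0.578  0.0374 0.0939] yaw 10.16 j [-0.94  0.58  1.04  1.8  -0.56  1.09 -1.09]
shift [-0.0011  0.0004  0.0004] turn [-0.0014 -0.0019  0.1774]
clock: 14.4
position: [0.578, 0.0375, 0.0939]
ee_rot: [0.999, 0.05, 0.001, -0.0]
ft_force: [-3.2, 1.5, 10.5]
grip_width: 0.498
grasp_force: 50.6
[0.17869597 0.62042223 1.04668144]
t 14.4 pos [0.578  0.0375 0.0939] yaw 5.73 j [-0.95  0.59  1.06  1.8  -0.58  1.1  -1.16]
shift [-0.0011  0.0006  0.0004] turn [-0.0009 -0.0017  0.1001]
```

```bash
python3 -m inch '[[[0,0,0,0,0,0.02,1],[0,0,0,0,0,0.03,1],[0,0,0,0,0,0.03,1]]]';  python3 -c "
from h import *
o=sensors.get_obs();print(o['torque'])
goal((.577,.0368,.0935),0)
cv2.imwrite('pics/w7.png',imaging.camera('wrist')[200:400,200:440].repeat(2,0).repeat(2,1))"
```

```text
clock: 14.7
position: [0.5783, 0.0375, 0.0939]
ee_rot: [0.999, 0.036, 0.001, -0.0]
ft_force: [-0.1, 0.7, 9.6]
grip_width: 0.497
grasp_force: 50.3
[0.14861318 0.07023382 1.00830042]
t 14.7 pos [0.5783 0.0375 0.0939] yaw 4.08 j [-0.96  0.59  1.06  1.8  -0.58  1.1  -1.19]
shift [-0.0014  0.0006  0.0004] turn [-0.0009 -0.0024  0.0711]
```

View pics/w7.png

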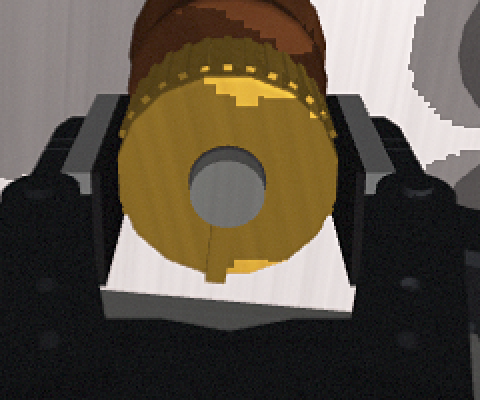

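The torque held at about 1.0 N m over two steps, so the nut is bottomed (yaw 4.1°). The picture shows the rib line at (208,250) in the crop, towards the front panel. Next: back off 90°, to yaw about 94.1.

```bash
python3 -m inch '[[[0,0,0,0,0,-0.1,1],[0,0,0,0,0,-0.24,1],[0,0,-0.0003,0,0,-0.38,1],[0,0,-0.0003,0,0,-0.52,1],[0,0,-0.0005,0,0,-0.66,1],[0,0,-0.0005,0,0,-0.8,1],[0,0,-0.0006,0,0,-0.94,1],[0,0,-0.0006,0,0,-1.08,1],[0,0,-0.0008,0,0,-1.22,1],[0,0,-0.0008,0,0,-1.32,1]]]'; python3 -m inch '[[[0,0,0,0,0,-0.1,1],[0,0,-0.0002,0,0,-0.2,1],[0,0,-0.0002,0,0,-0.25,1],[0,0,-0.0002,0,0,-0.25,1],[0,0,-0.0002,0,0,-0.25,1]]]';  python3 -c "
from h import *
o=sensors.get_obs();print(o['torque'])
goal((.578,.0372,.0948),94.1)"
```

```text
clock: 15.75
position: [0.5782, 0.0378, 0.0947]
ee_rot: [0.767, 0.642, 0.002, -0.0]
ft_force: [-0.5, 3.3, 8.1]
grip_width: 0.498
grasp_force: 50.3
clock: 16.25
position: [0.5781, 0.0377, 0.0949]
ee_rot: [0.682, 0.731, 0.002, 0.0]
ft_force: [-0.4, 1.5, 7.8]
grip_width: 0.495
grasp_force: 50.2
[0.62991959 0.20379906 0.01712927]
t 16.25 pos [0.5781 0.0377 0.0949] yaw 93.94 j [-0.72  0.44  0.72  1.79 -0.33  1.03  0.19]
shift [-0.0005 -0.0002  0.0001] turn [ 0.0024 -0.0019 -0.0027]
```

```bash
python3 -c "
from h import *
w=imaging.camera('wrist')[200:400,200:440];t=imaging.camera('top')[40:290,100:500]
T=cam('top');print('expected handle px in top',proj(T,[[.4386,.0105,.099]])-[100,40])
I=np.zeros((600,800,3),np.uint8);I[:300,:360]=cv2.resize(w,(360,300));I[300:,:480]=cv2.resize(t,(480,300))
cv2.imwrite('pics/f.png',I)"
```

```text
expected handle px in top [[216.54289213 193.09581356]]
```

View pics/f.png

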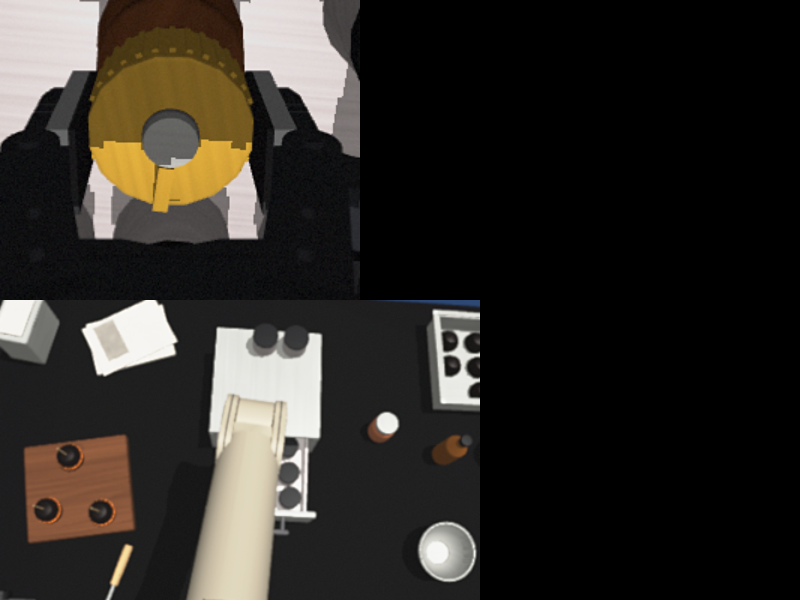

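```bash
python3 -c "
from h import *
C=cam('wrist')
for s in ((171,138),(171,133)):
  for e in ((162,190),):
    a,b=[atz(C,(200+p[0]/1.5,200+p[1]/1.5),.1) for p in (s,e)];v=(b-a)[:2];print(a,np.degrees(np.arctan2(v[1],v[0])))
print('ideal',-91.7)"
```

```text
[0.57966275 0.03681849 0.1       ] -94.91287137330609
[0.57956559 0.03825003 0.1       ] -94.17534598912204
ideal -91.7
```

```bash
python3 -m inch '[[[0,0,0,0,0,0,1],[0,0,0,0,0,0,1],[0,0,0,0,0,0,1]]]' && python3 -c "
from h import *
print(order.hand_in())"
```

```text
clock: 16.65
position: [0.5781, 0.0378, 0.0949]
ee_rot: [0.682, 0.731, 0.002, 0.0]
ft_force: [-1.8, 2.5, 7.6]
grip_width: 0.497
grasp_force: 50.2
the job is handed in; nothing more can be done
None
```

I handed the job in at 16.7 s: tray pulled out to its stop, nut screwed down until it bottomed, then backed off a quarter turn (90° by the tool, rib within about 3° in the last picture) and still gripped; the food and containers in the final top view looked undisturbed.

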